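Gauge turned collars on the bench caliper and pocket them

TASK

Gauge each turned collar on the mat, one at a time from the widest flange to the narrowest (red, brass, green, blue; some may be missing): stand it on the caliper bed, slide the jaw gently shut on its flange until the dial needle stands in the green for a moment, then back the jaw off. Drop each gauged collar upright into the pocket of its own colour (brass in yellow). Finish with the jaw slid fully shut, and leave the steel ring and the screwdriver alone.

Things in the scene. Friction and masses are not known exactly. Their poses are not given: they have to be found in the camera images.
- caliper: bench caliper fixed to the table; dark steel bed 130 (x -65 to 65) by 250 (y -110 to 140) by 10 mm thick. Origin: on the table, below the resting anvil's face. The jaw slides along its y axis, on the line x = 0. The guide rail beside the jaw is 8 mm above the bed
- gauge_spot (a point): point on top of the bed (10 mm over the table), on the jaws' line, 34 mm from the resting anvil's face towards the jaw: a part to be measured stands about here, with the jaw backed off
- dial (a point): centre of the white face of the round dial (55 mm over the table) on a grey housing 56 by 62 mm behind the anvil, at caliper y = -73 mm. The red needle turns clockwise 8.6 degrees per mm of anvil travel; green sector 2.5 to 9 mm
- anvil (a joint): steel sprung anvil (36 mm wide, top 27 mm over the table): how far it is pushed in towards the dial, m. 0 at rest (face at caliper y = 0), 0.012 at its stop; moves along caliper -y. Spring 800 N/m (2 N at 2.5 mm)
- jaw (a joint): sliding aluminium jaw of the caliper, m: its face stands at caliper y = this value, 0 = shut (face meets the resting anvil), 0.075 = fully back. The gap to the resting anvil equals this value. It stays where it is left; friction about 1.5 N. The jaw is 50 wide (x), 60 long (y, behind its face), top 27 mm over the table
- jaw_handle (a point): middle of the black upright grip tab on the jaw, 42 mm behind the jaw's face; tab 30 mm (caliper x) by 16 mm (caliper y), from 27 to 63 mm over the table, this point at 45 mm. Take it from above across the 16 mm
- mat: black rubber mat, 170 by 170 by 3 mm, on which the collars wait; origin under its centre
- tray: black base plate 156 by 156 by 4 mm, fixed, which carries the four pocket blocks in a 2 by 2 grid of 72 mm pitch; origin under its centre
- collar_red: red anodised turned collar: flange 42 mm diameter, 18 mm high, below a spigot 22 mm diameter, 24 mm high (42 mm in all); origin at the centre of the underside, z along the axis. May be absent
- collar_brass: bare brass (yellow metal) turned collar: flange 38 mm diameter, 18 mm high, below a spigot 22 mm diameter, 24 mm high (42 mm in all); origin at the centre of the underside, z along the axis. May be absent
- collar_green: green anodised turned collar: flange 34 mm diameter, 18 mm high, below a spigot 22 mm diameter, 24 mm high (42 mm in all); origin at the centre of the underside, z along the axis. May be absent
- collar_blue: blue anodised turned collar: flange 30 mm diameter, 18 mm high, below a spigot 22 mm diameter, 24 mm high (42 mm in all); origin at the centre of the underside, z along the axis. May be absent
- pocket_red: grey square pocket block with red floor and rim, fixed on the tray: 62 by 62 by 19 mm, pocket 49 by 49 mm inside, its floor 6.5 mm above the origin. Origin: centre of its underside, 4 mm over the table
- pocket_brass: grey square pocket block with yellow floor and rim, fixed on the tray: 62 by 62 by 19 mm, pocket 49 by 49 mm inside, its floor 6.5 mm above the origin. Origin: centre of its underside, 4 mm over the table
- pocket_green: grey square pocket block with green floor and rim, fixed on the tray: 62 by 62 by 19 mm, pocket 49 by 49 mm inside, its floor 6.5 mm above the origin. Origin: centre of its underside, 4 mm over the table
- pocket_blue: grey square pocket block with blue floor and rim, fixed on the tray: 62 by 62 by 19 mm, pocket 49 by 49 mm inside, its floor 6.5 mm above the origin. Origin: centre of its underside, 4 mm over the table
- setting_ring: bystander: loose steel ring 64 mm across, 22 mm high; origin under its centre
- screwdriver: bystander: loose screwdriver lying on the table

How it is judged:
On the way, in this order (a step that is already met when the one before it is completed fails the run):
1. the red collar is gauged: it stands on the bed, jaw and anvil both press on it, with 1.8 to 8 N on the anvil (needle in the green), for 0.3 s (contact force between jaw and collar_red above 1 N and contact force between anvil and collar_red between 1.8 and 8 N and angle between collar_red's own z axis and vertical below 0.12 rad and z of collar_red in the frame of caliper below 0.014 m), for 0.3 s.
2. the brass collar is gauged: it stands on the bed, jaw and anvil both press on it, with 1.8 to 8 N on the anvil (needle in the green), for 0.3 s (contact force between jaw and collar_brass above 1 N and contact force between anvil and collar_brass between 1.8 and 8 N and angle between collar_brass's own z axis and vertical below 0.12 rad and z of collar_brass in the frame of caliper below 0.014 m), for 0.3 s.
3. the green collar is gauged: it stands on the bed, jaw and anvil both press on it, with 1.8 to 8 N on the anvil (needle in the green), for 0.3 s (contact force between jaw and collar_green above 1 N and contact force between anvil and collar_green between 1.8 and 8 N and angle between collar_green's own z axis and vertical below 0.12 rad and z of collar_green in the frame of caliper below 0.014 m), for 0.3 s.
4. the blue collar is gauged: it stands on the bed, jaw and anvil both press on it, with 1.8 to 8 N on the anvil (needle in the green), for 0.3 s (contact force between jaw and collar_blue above 1 N and contact force between anvil and collar_blue between 1.8 and 8 N and angle between collar_blue's own z axis and vertical below 0.12 rad and z of collar_blue in the frame of caliper below 0.014 m), for 0.3 s.
At the end, for the whole second after the job is handed in: Every collar that is present stands upright (within 7 degrees) and at rest on the floor of the pocket of its colour (within 14 mm of the pocket's centre, underside less than 10 mm above the block's underside), and the jaw is shut to less than 5 mm (horizontal distance between collar_red and pocket_red below 0.014 m and z of collar_red in the frame of pocket_red below 0.01 m and angle between each of collar_red, collar_brass, collar_green, collar_blue's own z axis and vertical below 0.12 rad and linear speed of each of collar_red, collar_brass, collar_green, collar_blue below 0.02 m/s and horizontal distance between collar_brass and pocket_brass below 0.014 m and z of collar_brass in the frame of pocket_brass below 0.01 m and horizontal distance between collar_green and pocket_green below 0.014 m and z of collar_green in the frame of pocket_green below 0.01 m and horizontal distance between collar_blue and pocket_blue below 0.014 m and z of collar_blue in the frame of pocket_blue below 0.01 m and value of joint jaw below 0.005 m); the robot touches nothing.
It fails at once if a collar is squeezed by the jaw with more than 30 N (contact force between jaw and collar_red above 30 N or contact force between jaw and collar_brass above 30 N or contact force between jaw and collar_green above 30 N or contact force between jaw and collar_blue above 30 N).
It fails at once if the ring or screwdriver is moved more than 25 mm (distance of any of setting_ring, screwdriver from where it was at the start of the episode above 0.025 m).
Of collar_red, collar_brass, collar_green, collar_blue only 2 to 3 are there at a start; the rules pass over those that are not, and their reading is None.
At some moment in a run one of collar_red, collar_brass, collar_green, collar_blue may be knocked a few centimetres aside while the robot is not near it.
It also fails if it takes over 210 s, if anything falls off the work surface, if the arm or the gripper's body presses on something with over 40 N, if the wrist force passes 120 N, or if a joint passes its speed limit or range.

ROBOT

A 6-joint arm with a two-finger parallel gripper is mounted at the origin on the work surface. World frame = base frame: x ahead of the robot, y to its left, z up, the work surface at z = 0. Lengths are in m, angles in rad, forces in N, time in s.
With the tool pointing down it reaches from about 0.225 to 0.875 m from the base axis. Payload 3.4 kg.
Tool frame: the origin (TCP) lies on the mounting face of the last link; the fingertips stand 173 mm ahead of it and the grasp point (between the pads) lies 155 mm ahead of it; z points along the fingers, y is the line along which they close (so a half turn about z gives the same grasp; the last joint's range is limited). The gripper opens to 85 mm and grips with 20 to 120 N. Pads are 22 mm wide; open, the fingers measure 114 mm over their backs; the gripper's body (76 mm by 85 mm) begins 54 mm behind the grasp point. The pads swing forward as they close: fully open they stand 13 mm farther back than shut.
Start: joints at [-1.222, 0.276, 1.505, -0, 1.361, -0.121], TCP at [0.26, -0.513, 0.405] pointing down, gripper open.
Joint ranges: [-2.89, 2.89], [-0.75, 2.08], [0.22, 2.7], [-1.18, 4.32], [0.11, 2.71], [-2.7, 2.7]. Speed limits (rad/s): [2.57, 2.57, 3.14, 3.14, 3.14, 3.14].

INTERFACE

Orientations are given as a unit quaternion [w, x, y, z].
In Python, from rig import manip gives the robot as it stands.
- The arm moves only by the tool carry_out, never from a script. Its arguments are lists of equal length, an entry for each row: "linear": the shift along the world's x, y, z each as a share of 500 mm, from -1 to 1, a list of three; "angular": the turn, a rotation vector about the world's x, y, z each as a share of 0.08 rad, from -1 to 1, a list of three; "hand": the opening, from 0 (shut) to 1 (fully open). In form: {"linear": [[x, y, z], ...], "angular": [[rx, ry, rz], ...], "hand": [hand, ...]}. A call has 1 to 8 rows; each row shifts and turns the commanded pose from where the row before left it; what a row does not reach is not made up. A row lasts 1/12 s, in which the tool goes at most 41.7 mm and 7.16 degrees, less where a joint would pass 70% of its speed; a pose out of reach is approached as far as the arm can. A call with a number of a shift or a turn outside -1 to 1 is refused whole. A call with a gripper value outside its range is refused whole. The fingers move at their own pace and stop on an object; "force" is the grip in N (left out, the last holds). Time passes only in rows, so rows that do not move let the fingers close. It gives the time, the measured TCP pose, the force, the opening and the grip force at its end, in the units of the state.
- manip.get_state(): the state, without advancing time (a new reading comes with each control period).
- manip.get_image(name): name is "scene" or "top"; returns the picture (420x560x3 uint8, red, green, blue); there is no depth.
- manip.camera_params(name): a dict with "fx", "fy", "cx", "cy" (pixels), "k1" (the pictures are not rectified: a ray, as slopes to the right and down, at radius r is drawn at 1 + k1 r^2 times it, then the intrinsics apply), "view" (4x4, takes a point from world to camera coordinates). Camera axes: x right, y down, z forward; pixel columns grow to the right and rows downward; lengths in m; the calibration is good to about 2 mm. A picture is of the moment at which its call begins. camera_params takes no time and is no camera call.
- manip.sign_off(): hands the job in; it is judged then, once.
The state is a dict: "clock": time; "qpos": joint angles; "qd": joint speeds; "effort": joint torques, N m; "position": TCP position; "ee_rot": TCP orientation; "contact_force": force on the tool from outside, world axes, zero at the start; "moment": the same for the moment, N m; "width": finger opening in m; "gripper_force": force on a finger pad.
Only numpy, scipy, OpenCV 4.12 (cv2) and the standard library are available. Lean on these libraries where they do the work, as an engineer would, in place of code of your own. Each camera call takes 0.05 s, during which the arm holds its last target. There are 200 camera calls.

## Working session

There is one attempt and no reset: what is moved stays moved. The work goes in short steps, Python scripts to look and compute and a tool call to move; the robot and the scene stay as the last step left them, time stands still between calls to the robot, and variables do not carry over. Pictures are saved under pics/ and viewed, at most 14 in all, crops included, and the job is handed in when it is done.

Besides the shell and the picture viewer there is one more tool, called after "Request:" by a JSON object that holds its "name" and its "arguments". carry_out: Moves the arm, as the interface text tells. Its arguments: {"type":"object","properties":{"linear":{"type":"array"},"angular":{"type":"array"},"hand":{"type":"array"},"force":{"type":"number"}},"required":["linear","angular","hand"]}

```bash
ls; mkdir -p pics
cat > h.py <<'E'
import numpy as np, cv2
from rig import manip
def save(n,f):
    im=manip.get_image(n); cv2.imwrite('pics/'+f,im[:,:,::-1]); return im
def ray(n,u,v):
    c=manip.camera_params(n); V=np.array(c['view'])
    d=np.array([(u-c['cx'])/c['fx'],(v-c['cy'])/c['fy']]); s=d.copy()
    for _ in range(20): s=d/(1+c['k1']*(s@s))
    R=V[:3,:3]; return -R.T@V[:3,3], R.T@np.array([s[0],s[1],1])
def plane(n,u,v,z):
    o,d=ray(n,u,v); return o+d*(z-o[2])/d[2]
def tri(a,b):
    (o1,d1),(o2,d2)=ray(*a),ray(*b)
    t=np.linalg.lstsq(np.c_[d1,-d2],o2-o1,rcond=None)[0]
    p,q=o1+d1*t[0],o2+d2*t[1]; return (p+q)/2,np.linalg.norm(p-q)
def proj(n,p):
    c=manip.camera_params(n); V=np.array(c['view']); q=V[:3,:3]@np.array(p)+V[:3,3]; s=q[:2]/q[2]; s=s*(1+c['k1']*(s@s))
    return np.array([c['fx']*s[0]+c['cx'],c['fy']*s[1]+c['cy']])
E
python3 - <<'E'
from h import *
for n in('top','scene'):
    save(n,n+'0.png'); c=manip.camera_params(n); V=np.array(c['view']);print(n,c['fx'],c['k1'],-V[:3,:3].T@V[:3,3])
print(manip.get_state())
E
```

```text
pics
top 477.22400657185034 -0.12555331463958988 [ 0.39454423 -0.00613047  1.24988888]
scene 469.6965908759701 -0.06816870099054591 [1.03891538 0.56177425 0.80725272]
{'clock': 0.1, 'qpos': array([-1.22201149e+00,  2.76542946e-01,  1.50600322e+00, -1.92408081e-05,
        1.36069731e+00, -1.21011951e-01]), 'qd': array([ 0.00178192, -0.00055655, -0.00101423,  0.00049791,  0.00024858,
       -0.00015277]), 'effort': array([ 2.14069813e-03, -4.17699552e+01, -2.46404618e+01, -1.11680350e-05,
        5.88937139e-03,  2.14755642e-05]), 'position': array([ 0.26022833, -0.51253879,  0.40392091]), 'ee_rot': array([-8.18990590e-04,  9.72537194e-01,  2.32746052e-01, -1.03145811e-04]), 'contact_force': array([-0.15382334, -0.30364676,  0.52001919]), 'moment': array([ 0.00414683,  0.01340886, -0.00336828]), 'gripper_force': 0.0, 'width': 0.08568537926266293}
```

View pics/top0.png

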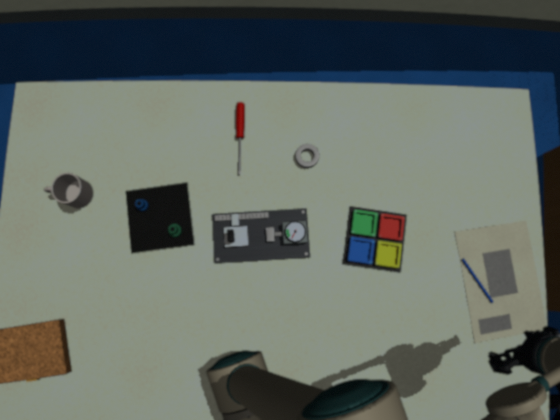

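View pics/scene0.png

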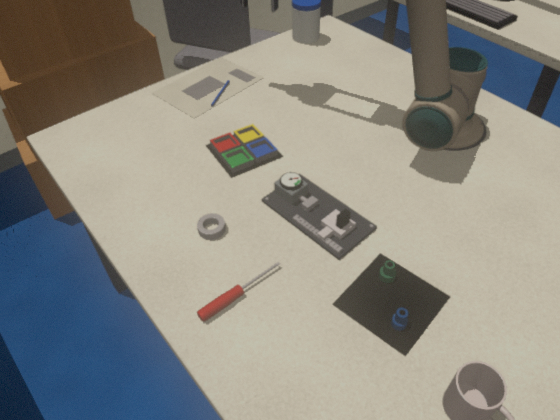

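The top view shows the green collar at (174,230) and blue at (141,204) on the mat; red and brass are absent. The caliper is at (262,236), with the tab near (230,237) and the dial at (294,232). The tray is at (376,239): green (364,222), red (392,227), blue (361,250), yellow (388,255). In the scene view, green is at (389,270), blue at (401,318) and the tab at (343,217).

```bash
cat > z.py <<'E'
from h import *
t=cv2.imread('pics/top0.png');s=cv2.imread('pics/scene0.png')
a=cv2.resize(t[170:280,120:320],(800,440),interpolation=cv2.INTER_CUBIC)
cv2.imwrite('pics/topz.png',np.clip(a*1.4,0,255).astype('uint8'))
a=cv2.resize(s[160:350,255:455],(600,570),interpolation=cv2.INTER_CUBIC)
cv2.imwrite('pics/scz.png',np.clip(a*1.4,0,255).astype('uint8'))
for n,im in(('top',t),('scene',s)):
    hsv=cv2.cvtColor(im,cv2.COLOR_BGR2HSV)
    for c,(lo,hi) in dict(red=(0,8),yel=(24,34),green=(45,90),blue=(100,125)).items():
        m=cv2.inRange(hsv,(lo,110,35),(hi,255,255))
        k,l,st,ce=cv2.connectedComponentsWithStats(m)
        for i in range(1,k):
            x,y,w,h,ar=st[i]
            if 12<ar<1200 and 100<ce[i][0]<470 and 90<ce[i][1]<350: print(n,c,st[i],ce[i].round(1), plane(n,*ce[i],0.01).round(3))
# caliper bed outline in top
g=cv2.cvtColor(t,cv2.COLOR_BGR2GRAY)
m=(g<100).astype('uint8')
for nm,(x0,x1,y0,y1) in dict(cal=(205,320,200,270),tray=(335,415,200,280),mat=(120,200,175,260)).items():
    mm=np.zeros_like(m);mm[y0:y1,x0:x1]=m[y0:y1,x0:x1]
    mm=cv2.morphologyEx(mm,cv2.MORPH_CLOSE,np.ones((9,9)))
    cs=max(cv2.findContours(mm,0,1)[0],key=cv2.contourArea);r=cv2.minAreaRect(cs)
    z=dict(cal=.01,tray=.004,mat=.003)[nm]
    print(nm,r);print(np.array([plane('top',*p,z) for p in cv2.boxPoints(r)]).round(4))
E
python3 z.py
```

```text
top red [236 102   8  36 276] [239.5 120.1] [0.827 0.087 0.01 ]
top red [378 213  27  28 647] [390.8 226.7] [ 0.54  -0.319  0.01 ]
top yel [375 239  27  30 672] [388.  253.8] [ 0.469 -0.309  0.01 ]
top green [350 210  29  27 651] [364.1 222.8] [ 0.55  -0.247  0.01 ]
top green [168 223  13  14 132] [174.4 229.6] [0.526 0.25  0.01 ]
top blue [134 199  15  12 132] [141.1 204. ] [0.592 0.343 0.01 ]
top blue [347 236  29  29 709] [360.9 250. ] [ 0.478 -0.238  0.01 ]
scene red [210 133  30  19 265] [225.  142.9] [ 0.535 -0.325  0.01 ]
scene red [198 285  45  35 519] [219.7 302. ] [0.828 0.084 0.01 ]
scene yel [234 124  29  19 254] [248.1 134. ] [ 0.464 -0.316  0.01 ]
scene blue [250 145  22  12 131] [260.8 150.2] [ 0.48  -0.237  0.01 ]
cal ((260.2631530761719, 235.66275024414062), (50.20074462890625, 96.26122283935547), 86.46771240234375)
[[ 0.5692  0.1561  0.01  ]
 [ 0.5882 -0.0963  0.01  ]
 [ 0.457  -0.1044  0.01  ]
 [ 0.4385  0.1438  0.01  ]]
tray ((374.44000244140625, 238.92001342773438), (59.679813385009766, 59.114131927490234), 8.130102157592773)
[[ 0.4419 -0.1854  0.004 ]
 [ 0.5964 -0.2093  0.004 ]
 [ 0.5755 -0.3681  0.004 ]
 [ 0.4207 -0.341   0.004 ]]
mat ((158.7923126220703, 217.33847045898438), (63.87788772583008, 64.49806213378906), 82.87498474121094)
[[0.6316 0.3973 0.003 ]
 [0.6555 0.2242 0.003 ]
 [0.4864 0.1961 0.003 ]
 [0.4623 0.3651 0.003 ]]
```

View pics/topz.png

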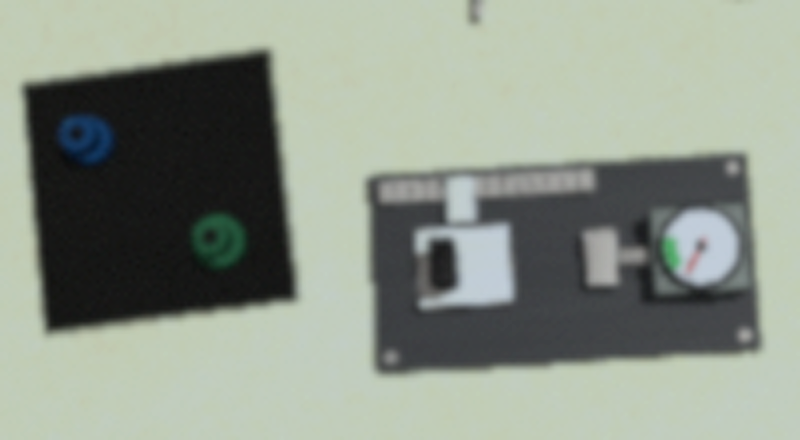

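View pics/scz.png

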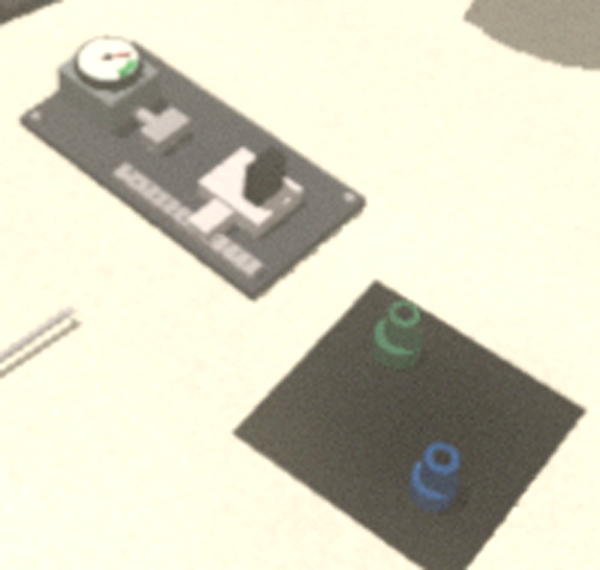

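The zooms show spigot top rings: blue at top (139,203) / scene (402,312), green at (172,229) / (390,264). The tab top is at top (230.5,235.5), and the jaw face is at column 248.

Run:
```python
from h import *
T=lambda x,y:('top',120+(x+.5)/4-.5,170+(y+.5)/4-.5)
S=lambda x,y:('scene',255+(x+.5)/3-.5,160+(y+.5)/3-.5)
P=dict(green=(T(211,237),S(405,313)),blue=(T(76,132),S(441,457)),dial=(T(701,245),S(109,60)),tabtop=(T(445,254),S(271,151)),jawL=(T(511,225),S(245,150)))
yv=np.array([-.0745,.9972]);xv=np.array([.9972,.0745]);o=np.array([.5143,.0098])
for k,(a,b) in P.items():
    p,e=tri(a,b); d=p[:2]-o
    print(k,p.round(4),round(e,4),'cal',(d@xv).round(4),(d@yv).round(4), plane(*a,dict(green=.045,blue=.045,dial=.055,tabtop=.063,jawL=.027)[k])[:2].round(4))
for nm,y,z in(('gauge',.034,.01),('dial',-.073,.055)): print(nm,o+y*yv)
# anvil face / jaw face in top image
for k,a in dict(jf_top=T(513,262),anv=T(617,257),jawback=T(416,264)).items():
    p=plane(*a,.027); d=p[:2]-o; print(k,p.round(4),(d@xv).round(4),(d@yv).round(4))
# flange discs both views: centroid of masks
for n,f in(('top','top0'),('scene','scene0')):
    im=cv2.imread(f'pics/{f}.png');hsv=cv2.cvtColor(im,cv2.COLOR_BGR2HSV)
    for c,(lo,hi) in dict(g=(45,90),b=(95,128)).items():
        m=cv2.inRange(hsv,(lo,90,30),(hi,255,255));k,l,st,ce=cv2.connectedComponentsWithStats(m)
        for i in range(1,k):
            if 50<st[i][4]<900 and not(n=='scene' and ce[i][1]<260): print(n,c,st[i],ce[i].round(1))
# pocket rims -> pocket centres at rim height .023
im=cv2.imread('pics/top0.png');hsv=cv2.cvtColor(im,cv2.COLOR_BGR2HSV)
for c,lo,hi,x in(('g',45,90,340),('b',100,125,340)):
    m=cv2.inRange(hsv,(lo,110,35),(hi,255,255));m[:,:x]=0;m[:,420:]=0;m[:200]=0;m[280:]=0
    r=cv2.minAreaRect(cv2.findNonZero(m));print(c,r,plane('top',*r[0],.023).round(4))
```

```text
green [0.5233 0.2492 0.0432] 0.0014 cal 0.0268 0.238 [0.5235 0.2482]
blue [0.59   0.3397 0.0451] 0.0001 cal 0.1 0.3233 [0.59   0.3396]
dial [ 0.5215 -0.0627  0.0522] 0.0014 cal 0.0018 -0.0729 [ 0.5217 -0.0631]
tabtop [0.5097 0.0992 0.0717] 0.0079 cal 0.0021 0.0894 [0.5131 0.0969]
jawL [0.5218 0.0686 0.0591] 0.0323 cal 0.0119 0.0581 [0.5361 0.058 ]
gauge [0.511767  0.0437048]
dial [ 0.5197385 -0.0629956]
jf_top [0.5122 0.0562 0.027 ] 0.0014 0.0464
anv [ 0.5163 -0.0105  0.027 ] 0.0005 -0.0204
jawback [0.51   0.1186 0.027 ] 0.0038 0.1088
top g [350 209  29  28 677] [364.1 222.7]
top g [168 223  14  14 150] [174.4 229.4]
top g [217 355  34  13 114] [233.2 360.4]
top g [539 377  10  13  56] [543.4 382.3]
top g [319 387  69  30 626] [353.2 401.5]
top b [134 198  15  13 147] [141.2 203.9]
top b [347 236  29  29 725] [361.  249.9]
top b [462 260  30  42 108] [477.1 280.4]
top b [548 311  12  22 198] [554.  319.5]
top b [549 386   9   8  54] [553.1 390.1]
scene b [397 308  11  10  56] [401.8 313.1]
g ((364.20770263671875, 222.83847045898438), (26.667465209960938, 25.427120208740234), 7.125016689300537) [ 0.548  -0.2452  0.023 ]
b ((360.95123291015625, 249.93902587890625), (27.055727005004883, 26.834863662719727), 6.34019136428833) [ 0.4775 -0.2355  0.023 ]
```

Request:
{"name": "carry_out", "arguments": {"linear": [[0.021,0.051,0],[0.021,0.051,0],[0.021,0.051,0],[0.021,0.051,0],[0.021,0.051,0],[0.021,0.051,0],[0.021,0.051,0],[0.021,0.051,0]], "angular": [[0,0,-0.986],[0,0,-0.986],[0,0,-0.986],[0,0,-0.986],[0,0,-0.986],[0,0,0],[0,0,0],[0,0,0]], "hand": [1,1,1,1,1,1,1,1], "force": 20}}

```text
clock: 0.77
position: [0.3445, -0.3073, 0.4044]
ee_rot: [-0.0, 0.999, 0.038, -0.0]
contact_force: [0.3, -0.5, 0.5]
width: 0.0853
gripper_force: 0.0
```

Request:
{"name": "carry_out", "arguments": {"linear": [[0.021,0.051,-0.012],[0.021,0.051,-0.012],[0.021,0.051,-0.012],[0.021,0.051,-0.012],[0.021,0.051,-0.012],[0.021,0.051,-0.012],[0.021,0.051,-0.012],[0.021,0.051,-0.012]], "angular": [[0,0,0],[0,0,0],[0,0,0],[0,0,0],[0,0,0],[0,0,0],[0,0,0],[0,0,0]], "hand": [1,1,1,1,1,1,1,0.7]}}

```text
clock: 1.43
position: [0.4284, -0.1033, 0.3562]
ee_rot: [-0.0, 0.999, 0.038, -0.0]
contact_force: [-1.0, -0.4, 0.4]
width: 0.0756
gripper_force: 0.0
```

Request:
{"name": "carry_out", "arguments": {"linear": [[0.021,0.051,-0.022],[0.021,0.051,-0.022],[0.021,0.051,-0.022],[0.021,0.051,-0.022],[0.021,0.051,-0.022],[0.021,0.051,-0.022],[0.021,0.051,-0.022],[0,0,0]], "angular": [[0,0,0],[0,0,0],[0,0,0],[0,0,0],[0,0,0],[0,0,0],[0,0,0],[0,0,0]], "hand": [0.7,0.7,0.7,0.7,0.7,0.7,0.7,0.7]}}

```text
clock: 2.1
position: [0.5025, 0.0772, 0.2776]
ee_rot: [-0.001, 0.999, 0.039, -0.001]
contact_force: [0.5, 0.2, -0.1]
width: 0.0596
gripper_force: 0.0
```

Request:
{"name": "carry_out", "arguments": {"linear": [[0.006,0.021,0],[0.007,0.021,0],[0,0,-0.036],[0,0,-0.036],[0,0,-0.035],[0,0,-0.035],[0,0,0],[0,0,0]], "angular": [[0,0,0],[0,0,0],[0,0,0],[0,0,0],[0,0,0],[0,0,0],[0,0,0],[0,0,0]], "hand": [0.6,0.6,0.6,0.6,0.6,0.6,0.6,0.6]}}

```text
clock: 2.77
position: [0.5082, 0.0945, 0.2087]
ee_rot: [0.0, 0.999, 0.037, -0.001]
contact_force: [-0.2, 0.4, 0.2]
width: 0.051
gripper_force: 0.0
```

Request:
{"name": "carry_out", "arguments": {"linear": [[0,0,0],[0,0,0],[0,0,0],[0,0,0],[0,0,0],[0,0,0],[0,0,0],[0,0,0]], "angular": [[0,0,0],[0,0,0],[0,0,0],[0,0,0],[0,0,0],[0,0,0],[0,0,0],[0,0,0]], "hand": [0,0,0,0,0,0,0,0]}}

```text
clock: 3.43
position: [0.5089, 0.0949, 0.2101]
ee_rot: [-0.0, 0.999, 0.038, 0.001]
contact_force: [-0.8, 1.0, 6.3]
width: 0.0157
gripper_force: 23.6
```

Request:
{"name": "carry_out", "arguments": {"linear": [[-0.001,0.015,0],[-0.001,0.015,0],[-0.001,0.015,0],[-0.001,0.013,0],[0,0,0],[0,0,0]], "angular": [[0,0,0],[0,0,0],[0,0,0],[0,0,0],[0,0,0],[0,0,0]], "hand": [0,0,0,0,0,0]}}

```text
clock: 3.93
position: [0.5068, 0.1244, 0.2101]
ee_rot: [-0.0, 0.999, 0.038, 0.001]
contact_force: [-0.2, 1.4, 6.4]
width: 0.0153
gripper_force: 23.6
```

Request:
{"name": "carry_out", "arguments": {"linear": [[0,0,0],[0,0,0],[0,0,0],[0,0,0],[0,0,0.035],[0,0,0.035],[0,0,0.035],[0,0,0.035]], "angular": [[0,0,0],[0,0,0],[0,0,0],[0,0,0],[0,0,0],[0,0,0],[0,0,0],[0,0,0]], "hand": [0.5,0.5,0.5,0.5,0.5,0.5,0.5,0.5]}}

```text
clock: 4.6
position: [0.5061, 0.1236, 0.2791]
ee_rot: [0.0, 0.999, 0.038, -0.0]
contact_force: [0.5, -0.5, 0.0]
width: 0.0427
gripper_force: 0.0
```

Request:
{"name": "carry_out", "arguments": {"linear": [[0.007,0.05,0],[0.007,0.05,0],[0.007,0.05,0],[0.006,0.05,0],[0.006,0.048,0],[0,0,0],[0,0,0],[0,0,0]], "angular": [[0,0,0],[0,0,0],[0,0,0],[0,0,0],[0,0,0],[0,0,0],[0,0,0],[0,0,0]], "hand": [0.6,0.6,0.6,0.6,0.6,0.6,0.6,0.6]}}

```text
clock: 5.27
position: [0.5225, 0.2474, 0.2783]
ee_rot: [0.001, 0.999, 0.038, -0.001]
contact_force: [0.8, -0.1, -0.5]
width: 0.0513
gripper_force: 0.0
```

```bash
cat > look.py <<'E'
from h import *
import sys
k=sys.argv[1]
t=save('top',f'top{k}.png')[:,:,::-1];s=save('scene',f'scene{k}.png')[:,:,::-1]
a=cv2.resize(t[170:280,120:320],(800,440),interpolation=cv2.INTER_CUBIC)
b=cv2.resize(s[160:350,255:455],(600,570),interpolation=cv2.INTER_CUBIC)
cv2.imwrite(f'pics/tz{k}.png',np.clip(a*1.4,0,255).astype('uint8'))
cv2.imwrite(f'pics/sz{k}.png',np.clip(b*1.4,0,255).astype('uint8'))
print(manip.get_state()['position'],manip.get_state()['width'])
E
python3 look.py 1
```

```text
[0.52257598 0.24681597 0.27847677] 0.05115405513026061
```

View pics/sz1.png

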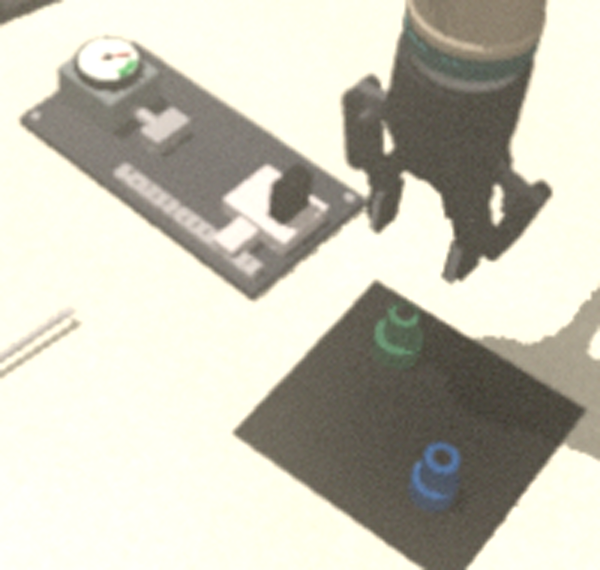

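The zoomed scene shows the jaw backed off, with its near corner at (222,197). The green collar is unmoved at (400,335), with the open fingers straddling above it. I'll descend and grip.

Request:
{"name": "carry_out", "arguments": {"linear": [[0.002,0.003,-0.032],[0,0,-0.032],[0,0,-0.032],[0,0,-0.032],[0,0,-0.016],[0,0,-0.016],[0,0,0],[0,0,0]], "angular": [[0,0,0],[0,0,0],[0,0,0],[0,0,0],[0,0,0],[0,0,0],[0,0,0],[0,0,0]], "hand": [0.6,0.6,0.6,0.6,0.6,0.6,0.6,0.6]}}

```text
clock: 6.03
position: [0.524, 0.2489, 0.1988]
ee_rot: [0.0, 0.999, 0.037, -0.0]
contact_force: [0.3, -1.1, 0.5]
width: 0.0513
gripper_force: 0.0
```

Request:
{"name": "carry_out", "arguments": {"linear": [[0,0,0],[0,0,0],[0,0,0],[0,0,0],[0,0,0],[0,0,0],[0,0,0],[0,0,0]], "angular": [[0,0,0],[0,0,0],[0,0,0],[0,0,0],[0,0,0],[0,0,0],[0,0,0],[0,0,0]], "hand": [0.1,0.1,0.1,0.1,0.1,0.1,0.1,0.1]}}

```text
clock: 6.7
position: [0.5242, 0.2494, 0.1997]
ee_rot: [-0.0, 0.999, 0.038, 0.001]
contact_force: [0.2, -0.4, 5.2]
width: 0.021
gripper_force: 20.4
```

Request:
{"name": "carry_out", "arguments": {"linear": [[0,0,0.03],[0,0,0.05],[0,0,0.05],[0,0,0.05],[-0.004,-0.068,0],[-0.004,-0.068,0],[-0.004,-0.068,0],[-0.004,-0.068,0]], "angular": [[0,0,0],[0,0,0],[0,0,0],[0,0,0],[0,0,0],[0,0,0],[0,0,0],[0,0,0]], "hand": [0.1,0.1,0.1,0.1,0.1,0.1,0.1,0.1]}}

```text
clock: 7.37
position: [0.5151, 0.1122, 0.2885]
ee_rot: [0.0, 0.999, 0.038, -0.0]
contact_force: [0.8, -0.4, -0.8]
width: 0.0212
gripper_force: 20.0
```

Request:
{"name": "carry_out", "arguments": {"linear": [[-0.003,-0.068,0],[-0.003,-0.067,0],[0,0,0],[0,0,0],[0,0,0]], "angular": [[0,0,0],[0,0,0],[0,0,0],[0,0,0],[0,0,0]], "hand": [0.1,0.1,0.1,0.1,0.1]}}

```text
clock: 7.78
position: [0.5127, 0.0459, 0.2884]
ee_rot: [-0.0, 0.999, 0.037, -0.0]
contact_force: [-0.3, -0.1, -1.6]
width: 0.0209
gripper_force: 20.1
```

Request:
{"name": "carry_out", "arguments": {"linear": [[0,0,-0.04],[0,0,-0.04],[0,0,-0.04],[0,0,-0.02],[0,0,-0.012],[0,0,-0.008],[0,0,0],[0,0,0]], "angular": [[0,0,0],[0,0,0],[0,0,0],[0,0,0],[0,0,0],[0,0,0],[0,0,0],[0,0,0]], "hand": [0.1,0.1,0.1,0.1,0.1,0.1,0.1,0.1]}}

```text
clock: 8.45
position: [0.5133, 0.0461, 0.2093]
ee_rot: [0.0, 0.999, 0.038, 0.001]
contact_force: [-0.6, -0.1, -2.1]
width: 0.0211
gripper_force: 20.1
```

Request:
{"name": "carry_out", "arguments": {"linear": [[0,0,-0.002],[0,0,-0.002],[0,0,0],[0,0,0]], "angular": [[0,0,0],[0,0,0],[0,0,0],[0,0,0]], "hand": [0.1,0.1,0.1,0.1]}}

```text
clock: 8.78
position: [0.5129, 0.0457, 0.2071]
ee_rot: [0.0, 0.999, 0.038, 0.0]
contact_force: [1.5, 0.3, -0.6]
width: 0.021
gripper_force: 20.1
```

Request:
{"name": "carry_out", "arguments": {"linear": [[0,0,-0.001],[0,0,0],[0,0,0],[0,0,0],[0,0,0],[0,0,0],[0,0,0],[0,0,0]], "angular": [[0,0,0],[0,0,0],[0,0,0],[0,0,0],[0,0,0],[0,0,0],[0,0,0],[0,0,0]], "hand": [0.1,0.1,0.5,0.5,0.5,0.5,0.5,0.5]}}

```text
clock: 9.45
position: [0.5128, 0.0458, 0.2062]
ee_rot: [0.0, 0.999, 0.038, -0.0]
contact_force: [0.3, 0.4, -0.2]
width: 0.0428
gripper_force: 0.0
```

Request:
{"name": "carry_out", "arguments": {"linear": [[0,0,0.04],[0,0,0.05],[0,0,0.05],[0,0,0.03],[-0.002,0.04,0],[-0.002,0.04,0],[-0.002,0.04,0],[-0.002,0.038,0]], "angular": [[0,0,0],[0,0,0],[0,0,0],[0,0,0],[0,0,0],[0,0,0],[0,0,0],[0,0,0]], "hand": [0.5,0.5,0.5,0.5,0.5,0.5,0.5,0.5]}}

```text
clock: 10.12
position: [0.5086, 0.1256, 0.2914]
ee_rot: [-0.0, 0.999, 0.037, 0.0]
contact_force: [-0.1, 0.7, 0.5]
width: 0.0425
gripper_force: 0.0
```

```bash
python3 look.py 2
```

```text
[0.50846734 0.12673439 0.29125735] 0.0426719560647627
```

View pics/sz2.png

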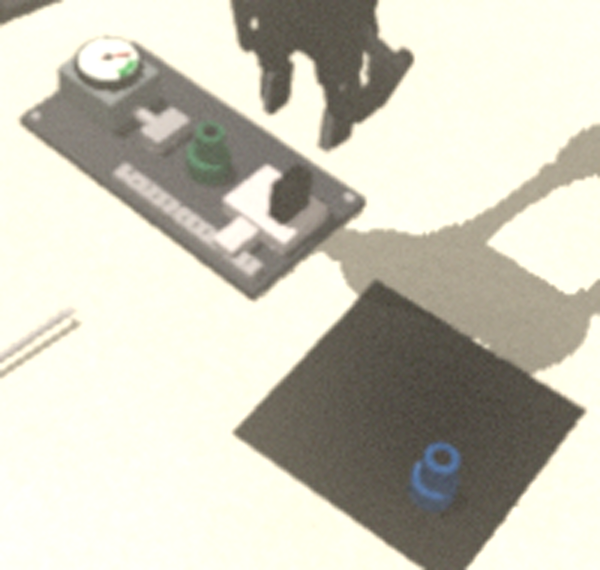

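The green collar stands upright on the bed at zoom (210,155), between anvil and jaw. Next I'll take the tab.

Request:
{"name": "carry_out", "arguments": {"linear": [[-0.004,-0.004,-0.04],[0,0,-0.04],[0,0,-0.04],[0,0,-0.03],[0,0,-0.012],[0,0,0],[0,0,0],[0,0,0]], "angular": [[0,0,0],[0,0,0],[0,0,0],[0,0,0],[0,0,0],[0,0,0],[0,0,0],[0,0,0]], "hand": [0.5,0.5,0.5,0.5,0.5,0.5,0.5,0.3]}}

```text
clock: 10.88
position: [0.5074, 0.1226, 0.2111]
ee_rot: [0.0, 0.999, 0.038, 0.001]
contact_force: [-0.6, 0.3, -1.0]
width: 0.0322
gripper_force: 0.0
```

Request:
{"name": "carry_out", "arguments": {"linear": [[0,0,0],[0,0,0],[0,0,0],[0,0,0],[0,0,0],[0,0,0],[0,0,0],[0,0,0]], "angular": [[0,0,0],[0,0,0],[0,0,0],[0,0,0],[0,0,0],[0,0,0],[0,0,0],[0,0,0]], "hand": [0,0,0,0,0,0,0,0]}}

```text
clock: 11.55
position: [0.5073, 0.1229, 0.2114]
ee_rot: [-0.0, 0.999, 0.038, 0.001]
contact_force: [0.1, -0.0, 5.8]
width: 0.0155
gripper_force: 23.1
```

Request:
{"name": "carry_out", "arguments": {"linear": [[0.001,-0.012,0],[0.001,-0.012,0],[0.001,-0.012,0],[0.001,-0.012,0],[0.001,-0.012,0],[0,-0.012,0],[0,0,0],[0,0,0]], "angular": [[0,0,0],[0,0,0],[0,0,0],[0,0,0],[0,0,0],[0,0,0],[0,0,0],[0,0,0]], "hand": [0,0,0,0,0,0,0,0]}}

```text
clock: 12.22
position: [0.51, 0.0863, 0.2114]
ee_rot: [0.0, 0.999, 0.038, 0.001]
contact_force: [0.7, -1.6, 6.7]
width: 0.0157
gripper_force: 23.0
```

Request:
{"name": "carry_out", "arguments": {"linear": [[0,-0.002,0],[0,-0.002,0],[0,0,0]], "angular": [[0,0,0],[0,0,0],[0,0,0]], "hand": [0,0,0]}}

```text
clock: 12.47
position: [0.5101, 0.085, 0.2114]
ee_rot: [-0.0, 0.999, 0.038, 0.002]
contact_force: [1.2, 1.2, 5.8]
width: 0.0154
gripper_force: 23.0
```

Request:
{"name": "carry_out", "arguments": {"linear": [[0,-0.002,0],[0,-0.002,0],[0,0,0]], "angular": [[0,0,0],[0,0,0],[0,0,0]], "hand": [0,0,0]}}

```text
clock: 12.72
position: [0.5101, 0.0833, 0.2114]
ee_rot: [-0.001, 0.999, 0.037, 0.002]
contact_force: [0.7, 3.7, 4.7]
width: 0.0159
gripper_force: 23.0
```

Request:
{"name": "carry_out", "arguments": {"linear": [[0,-0.002,0],[0,0,0],[0,0,0]], "angular": [[0,0,0],[0,0,0],[0,0,0]], "hand": [0,0,0]}}

```text
clock: 12.97
position: [0.5102, 0.0825, 0.2114]
ee_rot: [-0.001, 0.999, 0.037, 0.002]
contact_force: [1.2, 3.3, 4.4]
width: 0.0157
gripper_force: 22.9
```

Request:
{"name": "carry_out", "arguments": {"linear": [[0,-0.002,0],[0,-0.001,0],[0,0,0],[0,0,0],[0,0,0],[0,0,0]], "angular": [[0,0,0],[0,0,0],[0,0,0],[0,0,0],[0,0,0],[0,0,0]], "hand": [0,0,0,0,0,0]}}

```text
clock: 13.47
position: [0.5102, 0.0812, 0.2114]
ee_rot: [-0.001, 0.999, 0.037, 0.002]
contact_force: [0.1, 4.7, 4.9]
width: 0.0154
gripper_force: 23.0
```

```bash
cat > dial.py <<'E'
from h import *
import sys
k=sys.argv[1]
out=[]
for n in('top','scene'):
    im=save(n,f'd{n}{k}.png')[:,:,::-1];u,v=proj(n,[.5217,-.063,.055]).astype(int)
    c=im[v-20:v+21,u-20:u+41]; out.append(cv2.resize(c,None,fx=6,fy=6,interpolation=cv2.INTER_CUBIC))
cv2.imwrite(f'pics/dial{k}.png',np.hstack(out)); print(manip.get_state()['contact_force'],manip.get_state()['position'])
E
python3 dial.py 1
```

```text
[1.75888969 5.03647317 5.94364279] [0.51023402 0.08120473 0.21136875]
```

View pics/dial1.png

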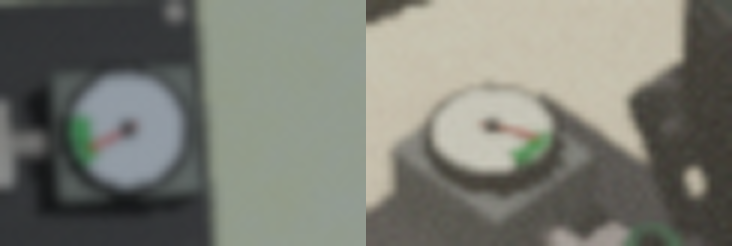

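The dial crops show the needle just inside the lower end of the green, about 3.5 mm of travel. I'll press slightly further and hold.

Request:
{"name": "carry_out", "arguments": {"linear": [[0,-0.002,0],[0,-0.001,0],[0,0,0],[0,0,0],[0,0,0],[0,0,0],[0,0,0],[0,0,0]], "angular": [[0,0,0],[0,0,0],[0,0,0],[0,0,0],[0,0,0],[0,0,0],[0,0,0],[0,0,0]], "hand": [0,0,0,0,0,0,0,0]}}

```text
clock: 14.23
position: [0.5103, 0.0799, 0.2114]
ee_rot: [-0.001, 0.999, 0.037, 0.002]
contact_force: [0.8, 5.4, 4.9]
width: 0.016
gripper_force: 22.9
```

```bash
cat > needle.py <<'E'
from h import *
import sys
im=cv2.imread(f'pics/dtop{sys.argv[1]}.png').astype(int);u,v=proj('top',[.5217,-.063,.055]).astype(int)
def ang(f):
    y,x=np.nonzero(f(im[v-13:v+14,u-13:u+14]));x=x-13;y=y-13;return x,y
c=im[v-13:v+14,u-13:u+14];B,G,R=c[...,0],c[...,1],c[...,2]
for n,m in(('red',(R-G>25)&(R-B>15)),('green',(G-R>30)&(G-B>20))):
    y,x=np.nonzero(m);print(n,len(x),np.degrees(np.arctan2(-(y-13.),-(x-13.))).round(0))
E
python3 dial.py 2; python3 needle.py 1;python3 needle.py 2
```

```text
[1.07515906 5.93722837 5.20094485] [0.51030692 0.07989007 0.21139544]
red 0 []
green 19 [ -0.  -0.  -0.  -7.  -8.  -9. -14. -16. -18. -21. -23. -27. -27. -30.
 -34. -36. -40. -41. -45.]
red 0 []
green 19 [ -0.  -0.  -0.  -7.  -8.  -9. -14. -16. -18. -21. -23. -27. -30. -34.
 -36. -40. -45. -41. -45.]
```

Request:
{"name": "carry_out", "arguments": {"linear": [[0,0.006,0],[-0.001,0.014,0],[-0.001,0.02,0],[-0.001,0.02,0],[-0.002,0.02,0],[-0.002,0.01,0],[0,0,0],[0,0,0]], "angular": [[0,0,0],[0,0,0],[0,0,0],[0,0,0],[0,0,0],[0,0,0],[0,0,0],[0,0,0]], "hand": [0,0,0,0,0,0,0,0]}}

```text
clock: 15.0
position: [0.5069, 0.1243, 0.2113]
ee_rot: [-0.0, 0.999, 0.038, 0.002]
contact_force: [2.2, 1.7, 5.9]
width: 0.0157
gripper_force: 23.1
```

Request:
{"name": "carry_out", "arguments": {"linear": [[0,0,0],[0,0,0],[0,0,0],[0,0,0],[0,0,0.04],[0,0,0.05],[0,0,0.04],[0,0,0.03]], "angular": [[0,0,0],[0,0,0],[0,0,0],[0,0,0],[0,0,0],[0,0,0],[0,0,0],[0,0,0]], "hand": [0.5,0.5,0.5,0.5,0.5,0.5,0.5,0.5]}}

```text
clock: 15.67
position: [0.5059, 0.1237, 0.2916]
ee_rot: [0.0, 0.999, 0.038, 0.0]
contact_force: [1.5, -0.6, 0.1]
width: 0.0426
gripper_force: 0.0
```

```bash
python3 look.py 3; python3 needle.py 2 >/dev/null
```

```text
[0.50661632 0.12375215 0.29243957] 0.04234788035369128
```

View pics/sz3.png

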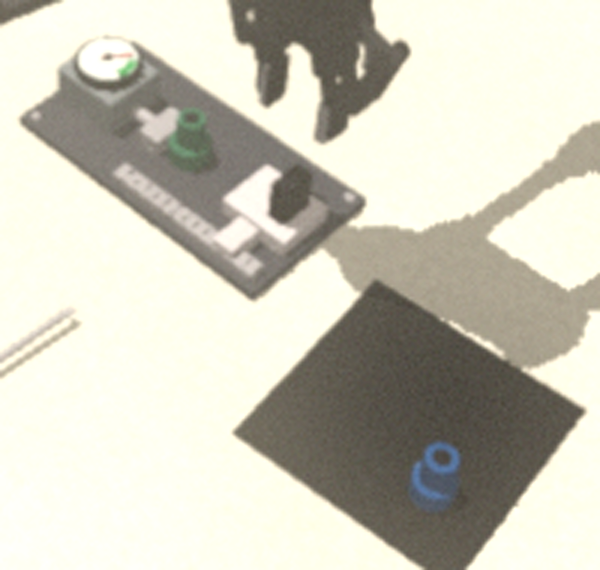

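View pics/tz3.png

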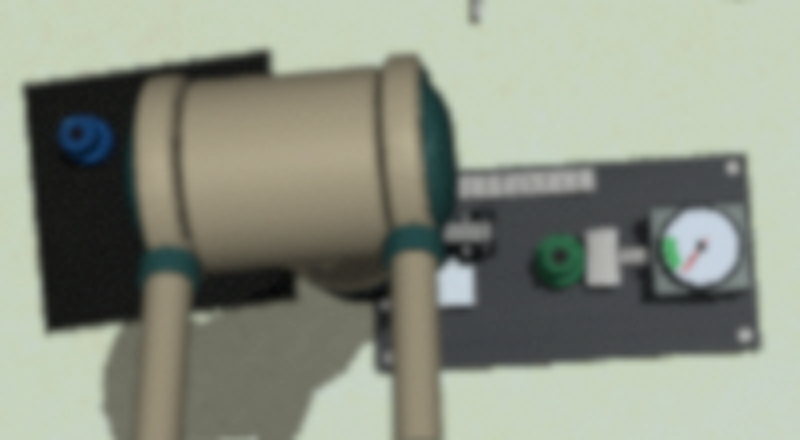

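Green stands upright against the anvil: top zoom ring (559,257), scene zoom (193,119). Blue is still at (76,132).

Run:
```python
from h import *
a=('top',120+(559.5)/4-.5,170+(257.5)/4-.5);b=('scene',255+(193.5)/3-.5,160+(119.5)/3-.5)
print(tri(a,b),plane(*a,.052))
```

```text
(array([0.51322917, 0.02645322, 0.04984022]), np.float64(0.0009177754791650686)) [0.51332821 0.02605909 0.052     ]
```

Request:
{"name": "carry_out", "arguments": {"linear": [[0.004,-0.049,0],[0.004,-0.049,0],[0.004,-0.049,0],[0.003,-0.048,0],[0,0,0],[0,0,-0.04],[0,0,-0.04],[0,0,-0.04]], "angular": [[0,0,0],[0,0,0],[0,0,0],[0,0,0],[0,0,0],[0,0,0],[0,0,0],[0,0,0]], "hand": [0.5,0.5,0.5,0.5,0.5,0.5,0.5,0.5]}}

```text
clock: 16.43
position: [0.5127, 0.0263, 0.2287]
ee_rot: [-0.0, 0.999, 0.037, -0.001]
contact_force: [-1.3, -0.5, -0.2]
width: 0.0429
gripper_force: 0.0
```

Request:
{"name": "carry_out", "arguments": {"linear": [[0,0,-0.025],[0,0,-0.015],[0,0,-0.01],[0,0,0],[0,0,0],[0,0,0]], "angular": [[0,0,0],[0,0,0],[0,0,0],[0,0,0],[0,0,0],[0,0,0]], "hand": [0.5,0.5,0.5,0.5,0.5,0.5]}}

```text
clock: 16.93
position: [0.5137, 0.0264, 0.2059]
ee_rot: [0.0, 0.999, 0.038, 0.001]
contact_force: [0.5, 0.2, 0.9]
width: 0.0428
gripper_force: 0.0
```

Request:
{"name": "carry_out", "arguments": {"linear": [[0,0,0],[0,0,0],[0,0,0],[0,0,0],[0,0,0],[0,0,0],[0,0,0],[0,0,0]], "angular": [[0,0,0],[0,0,0],[0,0,0],[0,0,0],[0,0,0],[0,0,0],[0,0,0],[0,0,0]], "hand": [0.1,0.1,0.1,0.1,0.1,0.1,0.1,0.1]}}

```text
clock: 17.6
position: [0.5136, 0.0262, 0.206]
ee_rot: [0.0, 0.999, 0.038, 0.001]
contact_force: [-0.6, 0.1, 5.8]
width: 0.0206
gripper_force: 20.7
```

Request:
{"name": "carry_out", "arguments": {"linear": [[0,0,0.03],[0,0,0.05],[0,0,0.05],[0,0,0.05],[0.01,-0.068,0],[0.01,-0.068,0],[0.01,-0.068,0],[0.01,-0.068,0]], "angular": [[0,0,0],[0,0,0],[0,0,0],[0,0,0],[0,0,0],[0,0,0],[0,0,0],[0,0,0]], "hand": [0.1,0.1,0.1,0.1,0.1,0.1,0.1,0.1]}}

```text
clock: 18.27
position: [0.533, -0.1108, 0.2951]
ee_rot: [-0.0, 0.999, 0.038, -0.0]
contact_force: [0.7, -0.4, -1.4]
width: 0.0209
gripper_force: 20.2
```

Request:
{"name": "carry_out", "arguments": {"linear": [[0.008,-0.068,0],[0.008,-0.068,0],[0.007,-0.068,0],[0.007,-0.067,0],[0,0,0],[0,0,0]], "angular": [[0,0,0],[0,0,0],[0,0,0],[0,0,0],[0,0,0],[0,0,0]], "hand": [0.1,0.1,0.1,0.1,0.1,0.1]}}

```text
clock: 18.77
position: [0.5481, -0.2471, 0.2943]
ee_rot: [-0.0, 0.999, 0.036, -0.001]
contact_force: [-0.4, 0.7, -1.3]
width: 0.0209
gripper_force: 20.2
```

Request:
{"name": "carry_out", "arguments": {"linear": [[0.001,0.002,-0.04],[0,0,-0.045],[0,0,-0.04],[0,0,-0.025],[0,0,-0.016],[0,0,-0.008],[0,0,0],[0,0,0]], "angular": [[0,0,0],[0,0,0],[0,0,0],[0,0,0],[0,0,0],[0,0,0],[0,0,0],[0,0,0]], "hand": [0.1,0.1,0.1,0.1,0.1,0.1,0.1,0.1]}}

```text
clock: 19.43
position: [0.5491, -0.2439, 0.2088]
ee_rot: [0.0, 0.999, 0.038, 0.0]
contact_force: [0.7, 0.5, -1.5]
width: 0.0211
gripper_force: 20.3
```

Request:
{"name": "carry_out", "arguments": {"linear": [[0,0,-0.003],[0,0,-0.001],[0,0,0],[0,0,0],[0,0,0],[0,0,0],[0,0,0],[0,0,0]], "angular": [[0,0,0],[0,0,0],[0,0,0],[0,0,0],[0,0,0],[0,0,0],[0,0,0],[0,0,0]], "hand": [0.1,0.1,0.1,0.5,0.5,0.5,0.5,0.5]}}

```text
clock: 20.1
position: [0.5488, -0.2443, 0.2064]
ee_rot: [0.0, 0.999, 0.038, 0.0]
contact_force: [-0.2, 0.6, -0.1]
width: 0.0429
gripper_force: 0.0
```

Request:
{"name": "carry_out", "arguments": {"linear": [[0,0,0.03],[0,0,0.05],[0,0,0.05],[0,0,0.05],[0.004,0.075,0],[0.004,0.075,0],[0.004,0.075,0],[0.004,0.075,0]], "angular": [[0,0,0],[0,0,0],[0,0,0],[0,0,0],[0,0,0],[0,0,0],[0,0,0],[0,0,0]], "hand": [0.5,0.5,0.5,0.5,0.6,0.6,0.6,0.6]}}

```text
clock: 20.77
position: [0.5566, -0.093, 0.2966]
ee_rot: [0.0, 0.999, 0.037, 0.0]
contact_force: [0.1, -0.5, -0.7]
width: 0.051
gripper_force: 0.0
```

```bash
cat > find.py <<'E'
from h import *
import sys
k=sys.argv[1]
for n in('top','scene'):
    im=save(n,f'{n}{k}.png')[:,:,::-1].copy();hsv=cv2.cvtColor(im,cv2.COLOR_BGR2HSV)
    m=cv2.inRange(hsv,(95,90,30),(128,255,255));kk,l,st,ce=cv2.connectedComponentsWithStats(m)
    for i in range(1,kk):
        if 40<st[i][4]<900 and 100<ce[i][0]<440 and 120<ce[i][1]<340: print(n,st[i],ce[i].round(1))
t=cv2.imread(f'pics/top{k}.png')[195:285,330:420];s=cv2.imread(f'pics/scene{k}.png')[110:190,200:290]
cv2.imwrite(f'pics/tray{k}.png',np.hstack([cv2.resize(x,(400,400),interpolation=cv2.INTER_CUBIC) for x in(t,s)]))
E
python3 find.py 4
```

```text
top [134 198  15  13 154] [141.1 203.8]
top [349 236  27  29 654] [362.3 250.3]
scene [246 141  30  16 155] [259.8 149.1]
scene [397 308  11  10  54] [401.6 312.8]
```

View pics/tray4.png

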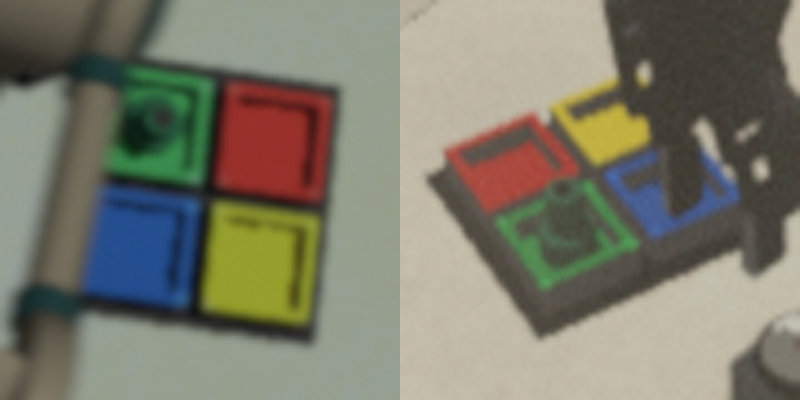

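The green collar stands upright in its green pocket (crop (150,125) / (565,210)). Blue is unmoved, so I'll fetch it next.

Request:
{"name": "carry_out", "arguments": {"linear": [[0.006,0.072,0],[0.006,0.072,0],[0.006,0.072,0],[0.006,0.072,0],[0.006,0.072,0],[0.006,0.072,0],[0.006,0.072,0],[0.005,0.072,0]], "angular": [[0,0,0],[0,0,0],[0,0,0],[0,0,0],[0,0,0],[0,0,0],[0,0,0],[0,0,0]], "hand": [0.6,0.6,0.6,0.6,0.6,0.6,0.6,0.6]}}

```text
clock: 21.53
position: [0.5806, 0.1949, 0.2963]
ee_rot: [0.0, 0.999, 0.038, 0.0]
contact_force: [0.4, -0.7, 0.3]
width: 0.0515
gripper_force: 0.0
```

Request:
{"name": "carry_out", "arguments": {"linear": [[0.005,0.072,0],[0.005,0.072,0],[0.005,0.072,0],[0.005,0.072,0],[0,0,0],[0,0,0],[0,0,0]], "angular": [[0,0,0],[0,0,0],[0,0,0],[0,0,0],[0,0,0],[0,0,0],[0,0,0]], "hand": [0.6,0.6,0.6,0.6,0.6,0.6,0.6]}}

```text
clock: 22.12
position: [0.5904, 0.3371, 0.2958]
ee_rot: [0.001, 0.999, 0.038, -0.0]
contact_force: [-0.7, -0.7, -0.6]
width: 0.0516
gripper_force: 0.0
```

```bash
python3 find.py 5
```

```text
top [134 199  15  12 127] [141.2 203.9]
top [347 236  29  29 726] [361.  249.9]
scene [247 142  29  15 188] [260.2 149.4]
scene [392 309  16  18  84] [398.7 317.8]
```

Request:
{"name": "carry_out", "arguments": {"linear": [[0,0.004,-0.045],[0,0,-0.045],[0,0,-0.045],[0,0,-0.03],[0,0,-0.018],[0,0,-0.011],[0,0,0],[0,0,0]], "angular": [[0,0,0],[0,0,0],[0,0,0],[0,0,0],[0,0,0],[0,0,0],[0,0,0],[0,0,0]], "hand": [0.6,0.6,0.6,0.6,0.6,0.6,0.6,0.6]}}

```text
clock: 22.88
position: [0.5908, 0.3394, 0.1999]
ee_rot: [-0.0, 0.999, 0.037, 0.0]
contact_force: [-0.4, -0.9, 0.4]
width: 0.0514
gripper_force: 0.0
```

Request:
{"name": "carry_out", "arguments": {"linear": [[0,0,0],[0,0,0],[0,0,0],[0,0,0],[0,0,0],[0,0,0],[0,0,0],[0,0,0]], "angular": [[0,0,0],[0,0,0],[0,0,0],[0,0,0],[0,0,0],[0,0,0],[0,0,0],[0,0,0]], "hand": [0.1,0.1,0.1,0.1,0.1,0.1,0.1,0.1]}}

```text
clock: 23.55
position: [0.5907, 0.3399, 0.2005]
ee_rot: [-0.0, 0.999, 0.038, 0.001]
contact_force: [0.1, -0.3, 5.7]
width: 0.0213
gripper_force: 21.1
```

Request:
{"name": "carry_out", "arguments": {"linear": [[0,0,0.03],[0,0,0.05],[0,0,0.05],[0,0,0.05],[-0.02,-0.074,0],[-0.02,-0.074,0],[-0.02,-0.074,0],[-0.019,-0.074,0]], "angular": [[0,0,0],[0,0,0],[0,0,0],[0,0,0],[0,0,0],[0,0,0],[0,0,0],[0,0,0]], "hand": [0.1,0.1,0.1,0.1,0.1,0.1,0.1,0.1]}}

```text
clock: 24.22
position: [0.5496, 0.1907, 0.2888]
ee_rot: [0.0, 0.999, 0.038, -0.001]
contact_force: [0.3, -0.4, -1.2]
width: 0.021
gripper_force: 20.6
```

Request:
{"name": "carry_out", "arguments": {"linear": [[-0.019,-0.074,0],[-0.019,-0.074,0],[-0.019,-0.074,0],[-0.019,-0.074,0],[0,0,0],[0,0,0],[0,0,0]], "angular": [[0,0,0],[0,0,0],[0,0,0],[0,0,0],[0,0,0],[0,0,0],[0,0,0]], "hand": [0.1,0.1,0.1,0.1,0.1,0.1,0.1]}}

```text
clock: 24.8
position: [0.5128, 0.0439, 0.2891]
ee_rot: [-0.0, 0.999, 0.037, -0.0]
contact_force: [0.1, 0.3, -1.2]
width: 0.021
gripper_force: 20.6
```

Request:
{"name": "carry_out", "arguments": {"linear": [[0,0,-0.04],[0,0,-0.04],[0,0,-0.04],[0,0,-0.02],[0,0,-0.012],[0,0,-0.008],[0,0,0],[0,0,0]], "angular": [[0,0,0],[0,0,0],[0,0,0],[0,0,0],[0,0,0],[0,0,0],[0,0,0],[0,0,0]], "hand": [0.1,0.1,0.1,0.1,0.1,0.1,0.1,0.1]}}

```text
clock: 25.47
position: [0.5133, 0.0441, 0.2097]
ee_rot: [0.0, 0.999, 0.038, 0.001]
contact_force: [-0.4, 0.0, -1.0]
width: 0.0204
gripper_force: 20.7
```

Request:
{"name": "carry_out", "arguments": {"linear": [[0,0,-0.001],[0,0,-0.001],[0,0,0],[0,0,0]], "angular": [[0,0,0],[0,0,0],[0,0,0],[0,0,0]], "hand": [0.1,0.1,0.1,0.1]}}

```text
clock: 25.8
position: [0.5129, 0.0437, 0.2087]
ee_rot: [0.0, 0.999, 0.038, 0.0]
contact_force: [1.1, -0.1, -1.5]
width: 0.0208
gripper_force: 20.7
```

Request:
{"name": "carry_out", "arguments": {"linear": [[0,0,-0.002],[0,0,-0.001],[0,0,0],[0,0,0],[0,0,0],[0,0,0],[0,0,0],[0,0,0]], "angular": [[0,0,0],[0,0,0],[0,0,0],[0,0,0],[0,0,0],[0,0,0],[0,0,0],[0,0,0]], "hand": [0.1,0.1,0.1,0.5,0.5,0.5,0.5,0.5]}}

```text
clock: 26.47
position: [0.5128, 0.0438, 0.2066]
ee_rot: [0.0, 0.999, 0.038, -0.0]
contact_force: [-0.2, -0.3, -0.6]
width: 0.0429
gripper_force: 0.0
```

Request:
{"name": "carry_out", "arguments": {"linear": [[0,0,0.04],[0,0,0.05],[0,0,0.05],[0,0,0.03],[-0.003,0.041,0],[-0.003,0.04,0],[-0.003,0.04,0],[-0.003,0.04,0]], "angular": [[0,0,0],[0,0,0],[0,0,0],[0,0,0],[0,0,0],[0,0,0],[0,0,0],[0,0,0]], "hand": [0.5,0.5,0.5,0.5,0.5,0.5,0.5,0.5]}}

```text
clock: 27.13
position: [0.5066, 0.125, 0.2918]
ee_rot: [0.0, 0.999, 0.037, 0.0]
contact_force: [-0.1, -0.9, 0.0]
width: 0.0428
gripper_force: 0.0
```

Request:
{"name": "carry_out", "arguments": {"linear": [[0,0,-0.04],[0,0,-0.04],[0,0,-0.04],[0,0,-0.03],[0,0,-0.012],[0,0,0],[0,0,0],[0,0,0]], "angular": [[0,0,0],[0,0,0],[0,0,0],[0,0,0],[0,0,0],[0,0,0],[0,0,0],[0,0,0]], "hand": [0.5,0.5,0.5,0.5,0.5,0.5,0.5,0.5]}}

```text
clock: 27.8
position: [0.5074, 0.1243, 0.2116]
ee_rot: [-0.0, 0.999, 0.038, 0.001]
contact_force: [0.8, -0.6, -0.1]
width: 0.0427
gripper_force: 0.0
```

```bash
python3 look.py 6
```

```text
[0.5073538  0.12427808 0.21178856] 0.04274720359305696
```

View pics/sz6.png

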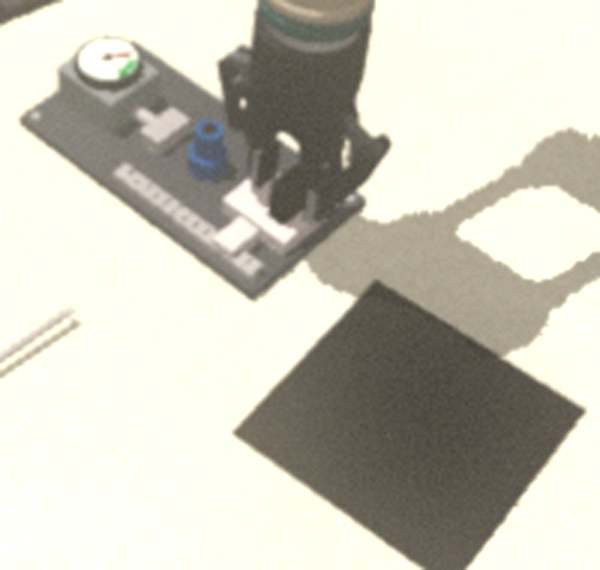

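Blue stands upright at zoom (208,150), and the tab is between the fingers.

Request:
{"name": "carry_out", "arguments": {"linear": [[0,0,0],[0,0,0],[0,0,0],[0,0,0],[0,0,0],[0,0,0],[0,0,0],[0,0,0]], "angular": [[0,0,0],[0,0,0],[0,0,0],[0,0,0],[0,0,0],[0,0,0],[0,0,0],[0,0,0]], "hand": [0,0,0,0,0,0,0,0]}}

```text
clock: 28.57
position: [0.507, 0.1243, 0.2114]
ee_rot: [0.0, 0.999, 0.038, 0.001]
contact_force: [-1.3, -0.1, 5.7]
width: 0.016
gripper_force: 22.9
```

Request:
{"name": "carry_out", "arguments": {"linear": [[0.001,-0.014,0],[0.001,-0.014,0],[0.001,-0.014,0],[0.001,-0.014,0],[0.001,-0.014,0],[0.001,-0.012,0],[0,0,0],[0,0,0]], "angular": [[0,0,0],[0,0,0],[0,0,0],[0,0,0],[0,0,0],[0,0,0],[0,0,0],[0,0,0]], "hand": [0,0,0,0,0,0,0,0]}}

```text
clock: 29.23
position: [0.5101, 0.0827, 0.2114]
ee_rot: [0.0, 0.999, 0.038, 0.001]
contact_force: [-0.4, -0.8, 4.9]
width: 0.0156
gripper_force: 22.9
```

Request:
{"name": "carry_out", "arguments": {"linear": [[0,-0.002,0],[0,-0.002,0],[0,-0.002,0],[0,-0.002,0],[0,0,0],[0,0,0]], "angular": [[0,0,0],[0,0,0],[0,0,0],[0,0,0],[0,0,0],[0,0,0]], "hand": [0,0,0,0,0,0]}}

```text
clock: 29.73
position: [0.5102, 0.0797, 0.2114]
ee_rot: [-0.0, 0.999, 0.037, 0.001]
contact_force: [-0.9, 2.5, 5.4]
width: 0.0155
gripper_force: 22.9
```

Request:
{"name": "carry_out", "arguments": {"linear": [[0,-0.002,0],[0,-0.002,0],[0,-0.002,0],[0,-0.002,0],[0,0,0],[0,0,0],[0,0,0],[0,0,0]], "angular": [[0,0,0],[0,0,0],[0,0,0],[0,0,0],[0,0,0],[0,0,0],[0,0,0],[0,0,0]], "hand": [0,0,0,0,0,0,0,0]}}

```text
clock: 30.4
position: [0.5104, 0.0761, 0.2114]
ee_rot: [-0.001, 0.999, 0.037, 0.001]
contact_force: [0.4, 3.9, 5.1]
width: 0.0157
gripper_force: 22.9
```

```bash
python3 dial.py 3
```

```text
[0.605099   5.34931544 4.5455301 ] [0.51040237 0.07614526 0.21138545]
```

View pics/dial3.png

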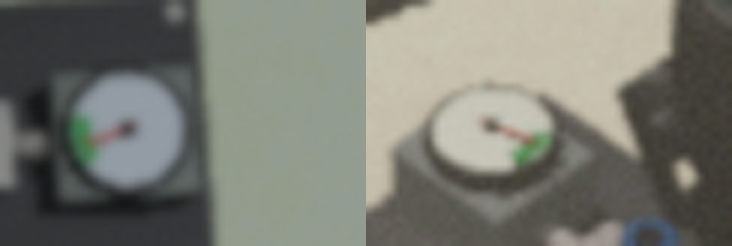

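The needle is well inside the green. I'll hold briefly, back the jaw off and release it.

Request:
{"name": "carry_out", "arguments": {"linear": [[0,0,0],[0,0,0],[0,0.006,0],[-0.001,0.014,0],[-0.002,0.022,0],[-0.002,0.022,0],[-0.002,0.022,0],[0,0.01,0]], "angular": [[0,0,0],[0,0,0],[0,0,0],[0,0,0],[0,0,0],[0,0,0],[0,0,0],[0,0,0]], "hand": [0,0,0,0,0,0,0,0]}}

```text
clock: 31.17
position: [0.5068, 0.1242, 0.2114]
ee_rot: [0.0, 0.999, 0.038, 0.001]
contact_force: [0.2, -2.3, 7.2]
width: 0.0154
gripper_force: 23.1
```

Request:
{"name": "carry_out", "arguments": {"linear": [[0,0,0],[0,0,0],[0,0,0],[0,0,0],[0,0,0.04],[0,0,0.05],[0,0,0.04],[0,0,0.03]], "angular": [[0,0,0],[0,0,0],[0,0,0],[0,0,0],[0,0,0],[0,0,0],[0,0,0],[0,0,0]], "hand": [0,0.5,0.5,0.5,0.5,0.5,0.5,0.5]}}

```text
clock: 31.83
position: [0.5064, 0.1231, 0.2919]
ee_rot: [0.0, 0.999, 0.038, 0.0]
contact_force: [0.6, 0.5, 0.7]
width: 0.0429
gripper_force: 0.0
```

```bash
python3 look.py 7
python3 - <<'E'
from h import *
r=[]
for n,(x0,x1,y0,y1) in(('top',(245,280,215,250)),('scene',(290,345,185,235))):
    im=cv2.imread(f'pics/{n}7.png');hsv=cv2.cvtColor(im,cv2.COLOR_BGR2HSV)
    m=cv2.inRange(hsv,(95,90,30),(128,255,255));M=np.zeros_like(m);M[y0:y1,x0:x1]=m[y0:y1,x0:x1]
    y,x=np.nonzero(M);print(n,len(x),x.mean(),y.mean(),x.min(),x.max(),y.min(),y.max());r.append((n,x.mean(),y.mean()))
print(plane(*r[0],.028),tri(*r))
E
```

```text
[0.50710901 0.12322145 0.2928037 ] 0.042291780673758966
top 115 260.2608695652174 235.1391304347826 255 265 229 241
scene 3 314.0 204.66666666666666 313 315 199 208
[0.51248336 0.0243761  0.028     ] (array([0.51566889, 0.02093097, 0.02887518]), np.float64(0.0094571298772041))
```

Request:
{"name": "carry_out", "arguments": {"linear": [[0.004,-0.05,0],[0.004,-0.049,0],[0.003,-0.049,0],[0.002,-0.049,0],[0,0,0],[0,0,-0.04],[0,0,-0.04],[0,0,-0.04]], "angular": [[0,0,0],[0,0,0],[0,0,0],[0,0,0],[0,0,0],[0,0,0],[0,0,0],[0,0,0]], "hand": [0.5,0.5,0.5,0.5,0.5,0.5,0.5,0.5]}}

```text
clock: 32.6
position: [0.5122, 0.0248, 0.2292]
ee_rot: [-0.0, 0.999, 0.037, -0.001]
contact_force: [-0.8, -1.0, -0.5]
width: 0.0425
gripper_force: 0.0
```

Request:
{"name": "carry_out", "arguments": {"linear": [[0,0,-0.025],[0,0,-0.015],[0,0,-0.01],[0,0,0],[0,0,0],[0,0,0]], "angular": [[0,0,0],[0,0,0],[0,0,0],[0,0,0],[0,0,0],[0,0,0]], "hand": [0.5,0.5,0.5,0.5,0.5,0.5]}}

```text
clock: 33.1
position: [0.5132, 0.0249, 0.2063]
ee_rot: [0.0, 0.999, 0.038, 0.001]
contact_force: [-1.0, 0.3, -0.0]
width: 0.0427
gripper_force: 0.0
```

Request:
{"name": "carry_out", "arguments": {"linear": [[0,0,0],[0,0,0],[0,0,0],[0,0,0],[0,0,0],[0,0,0],[0,0,0],[0,0,0]], "angular": [[0,0,0],[0,0,0],[0,0,0],[0,0,0],[0,0,0],[0,0,0],[0,0,0],[0,0,0]], "hand": [0.1,0.1,0.1,0.1,0.1,0.1,0.1,0.1]}}

```text
clock: 33.77
position: [0.5132, 0.0247, 0.2065]
ee_rot: [0.0, 0.999, 0.038, 0.001]
contact_force: [-0.3, -0.2, 6.6]
width: 0.021
gripper_force: 21.3
```

Request:
{"name": "carry_out", "arguments": {"linear": [[0,0,0.03],[0,0,0.05],[0,0,0.05],[0,0,0.05],[-0.009,-0.065,0],[-0.009,-0.065,0],[-0.009,-0.065,0],[-0.009,-0.065,0]], "angular": [[0,0,0],[0,0,0],[0,0,0],[0,0,0],[0,0,0],[0,0,0],[0,0,0],[0,0,0]], "hand": [0.1,0.1,0.1,0.1,0.1,0.1,0.1,0.1]}}

```text
clock: 34.43
position: [0.4941, -0.1061, 0.2955]
ee_rot: [-0.0, 0.999, 0.038, -0.0]
contact_force: [0.2, 0.0, -2.1]
width: 0.021
gripper_force: 20.8
```

Request:
{"name": "carry_out", "arguments": {"linear": [[-0.009,-0.065,0],[-0.009,-0.065,0],[-0.009,-0.065,0],[-0.008,-0.065,0],[0,0,0],[0,0,0]], "angular": [[0,0,0],[0,0,0],[0,0,0],[0,0,0],[0,0,0],[0,0,0]], "hand": [0.1,0.1,0.1,0.1,0.1,0.1]}}

```text
clock: 34.93
position: [0.4768, -0.2367, 0.2951]
ee_rot: [-0.0, 0.999, 0.036, -0.0]
contact_force: [-0.3, 1.1, -1.2]
width: 0.021
gripper_force: 20.8
```

Request:
{"name": "carry_out", "arguments": {"linear": [[0,0,-0.04],[0,0,-0.045],[0,0,-0.04],[0,0,-0.025],[0,0,-0.016],[0,0,-0.008],[0,0,0],[0,0,0]], "angular": [[0,0,0],[0,0,0],[0,0,0],[0,0,0],[0,0,0],[0,0,0],[0,0,0],[0,0,0]], "hand": [0.1,0.1,0.1,0.1,0.1,0.1,0.1,0.1]}}

```text
clock: 35.6
position: [0.4776, -0.2349, 0.2091]
ee_rot: [0.0, 0.999, 0.038, 0.0]
contact_force: [0.2, 1.0, -1.2]
width: 0.0212
gripper_force: 20.9
```

Lower about 2 mm, release, rise, and go back to the tab, at about (0.5066, 0.1243).

Request:
{"name": "carry_out", "arguments": {"linear": [[0,0,-0.003],[0,0,-0.001],[0,0,0],[0,0,0],[0,0,0],[0,0,0],[0,0,0],[0,0,0]], "angular": [[0,0,0],[0,0,0],[0,0,0],[0,0,0],[0,0,0],[0,0,0],[0,0,0],[0,0,0]], "hand": [0.1,0.1,0.1,0.5,0.5,0.5,0.5,0.5]}}

```text
clock: 36.27
position: [0.4773, -0.2353, 0.2068]
ee_rot: [0.0, 0.999, 0.038, 0.0]
contact_force: [0.0, 0.4, -0.8]
width: 0.0428
gripper_force: 0.0
```

Request:
{"name": "carry_out", "arguments": {"linear": [[0,0,0.03],[0,0,0.05],[0,0,0.05],[0,0,0.05],[0.006,0.072,0],[0.006,0.072,0],[0.006,0.072,0],[0.006,0.072,0]], "angular": [[0,0,0],[0,0,0],[0,0,0],[0,0,0],[0,0,0],[0,0,0],[0,0,0],[0,0,0]], "hand": [0.5,0.5,0.5,0.5,0.5,0.5,0.5,0.5]}}

```text
clock: 36.93
position: [0.4891, -0.09, 0.297]
ee_rot: [0.0, 0.999, 0.037, 0.0]
contact_force: [0.5, -1.2, 0.1]
width: 0.0428
gripper_force: 0.0
```

Request:
{"name": "carry_out", "arguments": {"linear": [[0.006,0.072,0],[0.006,0.072,0],[0.006,0.072,0],[0.006,0.072,0],[0.005,0.072,0],[0.005,0.07,0],[0,0,0],[0,0,0]], "angular": [[0,0,0],[0,0,0],[0,0,0],[0,0,0],[0,0,0],[0,0,0],[0,0,0],[0,0,0]], "hand": [0.5,0.5,0.5,0.5,0.5,0.5,0.5,0.5]}}

```text
clock: 37.6
position: [0.5061, 0.1255, 0.2966]
ee_rot: [0.0, 0.999, 0.04, -0.0]
contact_force: [-0.4, -0.4, 0.0]
width: 0.0432
gripper_force: 0.0
```

```bash
python3 find.py 8
```

```text
top [347 235  29  30 722] [361.  249.9]
scene [247 141  29  16 111] [258.5 149.6]
```

View pics/tray8.png

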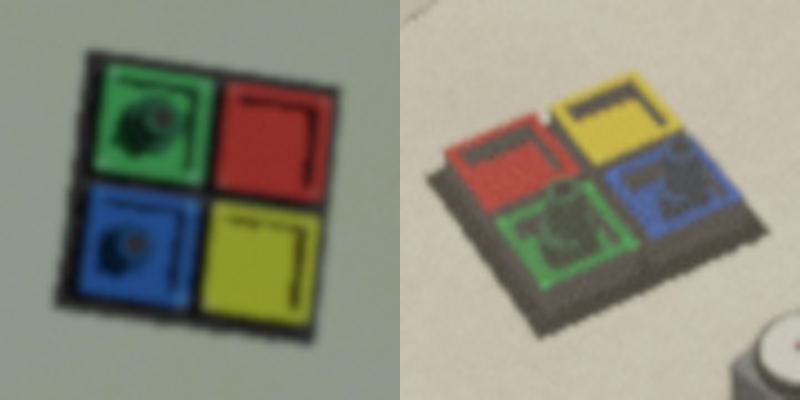

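Both collars stand upright in their own pockets: green at crop (150,120), blue at (130,245). Now I'll shut the jaw.

Request:
{"name": "carry_out", "arguments": {"linear": [[0.001,-0.002,-0.045],[0,0,-0.045],[0,0,-0.04],[0,0,-0.03],[0,0,-0.01],[0,0,0],[0,0,0],[0,0,0]], "angular": [[0,0,0],[0,0,0],[0,0,0],[0,0,0],[0,0,0],[0,0,0],[0,0,0],[0,0,0]], "hand": [0.5,0.5,0.5,0.5,0.5,0.5,0.5,0.5]}}

```text
clock: 38.37
position: [0.5075, 0.1223, 0.2128]
ee_rot: [0.0, 0.999, 0.037, 0.001]
contact_force: [0.0, 0.9, 0.5]
width: 0.0427
gripper_force: 0.0
```

Request:
{"name": "carry_out", "arguments": {"linear": [[0,0,0],[0,0,0],[0,0,0],[0,0,0],[0,0,0],[0,0,0],[0,0,0],[0,0,0]], "angular": [[0,0,0],[0,0,0],[0,0,0],[0,0,0],[0,0,0],[0,0,0],[0,0,0],[0,0,0]], "hand": [0,0,0,0,0,0,0,0]}}

```text
clock: 39.03
position: [0.5072, 0.1229, 0.2127]
ee_rot: [0.0, 0.999, 0.038, 0.001]
contact_force: [-1.0, -1.1, 5.9]
width: 0.0157
gripper_force: 23.0
```

Request:
{"name": "carry_out", "arguments": {"linear": [[0.001,-0.016,0],[0.002,-0.022,0],[0.002,-0.022,0],[0.002,-0.022,0],[0.002,-0.022,0],[0.001,-0.022,0],[0,-0.01,0],[0,0,0]], "angular": [[0,0,0],[0,0,0],[0,0,0],[0,0,0],[0,0,0],[0,0,0],[0,0,0],[0,0,0]], "hand": [0,0,0,0,0,0,0,0]}}

```text
clock: 39.7
position: [0.5124, 0.0538, 0.2127]
ee_rot: [0.001, 0.999, 0.037, 0.001]
contact_force: [-0.1, -1.9, 5.2]
width: 0.0154
gripper_force: 22.9
```

Request:
{"name": "carry_out", "arguments": {"linear": [[0,-0.004,0],[0,-0.004,0],[0,0,0],[0,0,0]], "angular": [[0,0,0],[0,0,0],[0,0,0],[0,0,0]], "hand": [0,0,0,0]}}

```text
clock: 40.03
position: [0.5124, 0.0515, 0.2127]
ee_rot: [-0.001, 0.999, 0.037, 0.001]
contact_force: [0.5, 4.0, 5.4]
width: 0.0155
gripper_force: 22.9
```

Request:
{"name": "carry_out", "arguments": {"linear": [[0,0,0],[0,0,0],[0,0,0],[0,0,0],[0,0,0.04],[0,0,0.05],[0,0,0.06],[0,0,0.06]], "angular": [[0,0,0],[0,0,0],[0,0,0],[0,0,0],[0,0,0],[0,0,0],[0,0,0],[0,0,0]], "hand": [0.5,0.5,0.5,0.5,0.5,0.5,0.5,0.5]}}

```text
clock: 40.7
position: [0.5114, 0.0506, 0.3172]
ee_rot: [0.0, 0.999, 0.038, -0.001]
contact_force: [1.1, 0.2, -0.1]
width: 0.043
gripper_force: 0.0
```

Request:
{"name": "carry_out", "arguments": {"linear": [[0,0.07,0.03],[0,0.07,0.03],[0,0.07,0.03],[0,0.07,0.03],[0,0.07,0],[0,0.07,0],[0,0,0],[0,0,0]], "angular": [[0,0,0],[0,0,0],[0,0,0],[0,0,0],[0,0,0],[0,0,0],[0,0,0],[0,0,0]], "hand": [0.5,0.5,0.5,0.5,0.5,0.5,0.5,0.5]}}

```text
clock: 41.37
position: [0.5114, 0.2623, 0.3762]
ee_rot: [0.0, 0.999, 0.039, -0.0]
contact_force: [-0.0, -0.5, -0.4]
width: 0.0424
gripper_force: 0.0
```

Run:
```python
from h import *
t=save('top','t9.png')[:,:,::-1];s=save('scene','s9.png')[:,:,::-1]
cv2.imwrite('pics/fin.png',np.hstack([cv2.resize(t[180:300,210:420],(420,240),interpolation=3)[:, :400],cv2.resize(s[110:230,200:380],(360,240),interpolation=3)]))
```

```text
(no output)
```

View pics/fin.png

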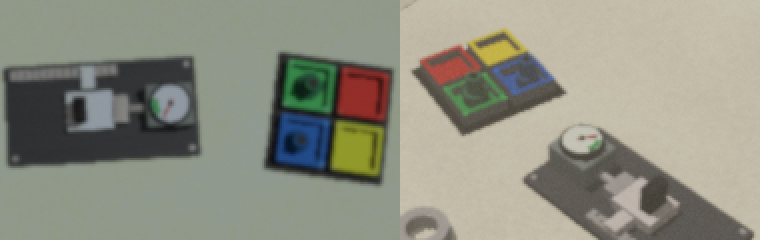

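The jaw is shut against the anvil, with its face at crop (113,107). Both collars sit in their pockets and the arm is clear of everything.

```bash
python3 -c "
from rig import manip
print(manip.sign_off())"
```

```text
the job is handed in; nothing more can be done
None
```

The job is handed in, with no verdict returned: green then blue (red and brass were absent) were gauged with the needle in the green and stood upright in their own pockets, and the jaw is shut.

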